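# Switch on the shaker at its guarded switch

## Robot

A 6-joint arm with a two-finger parallel gripper is mounted at the origin on the work surface. World frame = base frame: x ahead of the robot, y to its left, z up, the work surface at z = 0. Lengths are in m, angles in rad, forces in N, time in s.
With the tool pointing down it reaches from about 0.35 to 0.775 m from the base axis. Payload 7.3 kg.
Tool frame: the origin (TCP) lies where the fingers leave the gripper's body, on its centre line; the fingertips stand 66 mm ahead of it and the grasp point (between the pads) lies 47 mm ahead of it (robot.tips_ahead is the distance from the TCP to the fingertips, in m); z points along the fingers, y is the line along which they close (so a half turn about z gives the same grasp; the last joint's range is limited). The gripper opens to 92 mm and grips with 3 to 60 N. Pads are 19 mm wide; open, the fingers measure 130 mm over their backs; the gripper's body (75 mm by 190 mm) begins 47 mm behind the grasp point.
Start: joints at [1.16, 0.342, 1.524, -0, 1.275, -0.146], TCP at [0.137, 0.507, 0.292] pointing down, gripper open.
Joint ranges: [-2.53, 2.53], [-0.77, 2.02], [0.04, 2.7], [-1, 4.14], [0.28, 2.66], [-3.11, 3.11]. Speed limits (rad/s): [2.57, 2.57, 3.14, 3.14, 3.14, 3.14].

## Interface

Orientations are given as [roll, pitch, yaw] about the fixed x, y, z axes, in that order (R = Rz(yaw) Ry(pitch) Rx(roll)).
In Python, from cell import robot gives the robot as it stands.
- The arm moves only by the shell command python3 -m inch 'ROWS' [FORCE]. ROWS is a JSON object of lists of equal length, an entry for each row: "travel": the shift along the tool's x, y, z in mm, a list of three; "turn": the turn about the tool's z in units of 5 degrees (1.0 is 5 degrees); "claw": the closure, from -1 (fully open) to 1 (shut). A call has 1 to 12 rows; each row is the pose to reach, as a shift and turn from the pose commanded when the call began, along the tool's axes at that moment; what a row does not reach only later rows make up. A row lasts 1/10 s, in which the tool goes at most 50 mm and 8.59 degrees, less where a joint would pass 70% of its speed; a pose out of reach is approached as far as the arm can. A call with a gripper value outside its range is refused whole. The fingers move at their own pace and stop on an object; FORCE is the grip in N (left out, the last holds). Time passes only in rows, so rows that repeat a pose let the fingers close. It gives the time, the measured TCP pose, the force, the opening and the grip force at its end, in the units of the state.
- robot.observe(): the state, without advancing time (a new reading comes with each control period).
- robot.read_camera(name): name is "side" or "top" or "wrist"; returns a dict with "pixels" (400x640x3 uint8, red, green, blue), "fx", "fy", "cx", "cy" (pixels), "cam_to_world" (4x4, takes a point from camera to world coordinates). Camera axes: x right, y down, z forward; pixel columns grow to the right and rows downward; lengths in m; the calibration is good to about 2 mm. A picture is of the moment at which its call begins. There is no depth.
- robot.hand_in(): hands the job in; it is judged then, once.
The state is a dict: "time": time; "qpos": joint angles; "qvel": joint speeds; "joint_efforts": joint torques, N m; "tool_pos": TCP position; "tool_rot": TCP orientation; "contact_force": force on the tool from outside, world axes, zero at the start; "torque": the same for the moment, N m; "opening": finger opening in m; "grip_force": force on a finger pad.
Only numpy, scipy, OpenCV 4.12 (cv2) and the standard library are available. Lean on these libraries where they do the work, as an engineer would, in place of code of your own. Each camera call takes 0.05 s, during which the arm holds its last target. There are 200 camera calls.

## Task

Switch on the shaker at the box with the red guard: with a fingertip lift the red guard right back until it rests open, push the toggle beneath it over to the hinge side as far as it goes, then tip the guard forward so that it drops shut over the toggle. Nothing needs gripping; leave the yellow-guarded switch alone and do not lift or shift the loose things on the bench.

Things in the scene. Friction and masses are not known exactly. Their poses are not given: they have to be found in the camera images.
- red_box: switch box with the red guard (the one to work), fixed to the bench: 140 (x) x 100 (y) x 60 (z) mm, white with grey top. Origin at the centre of its underside; x points from the guard's free front edge to its hinge (roughly away from the robot), z up. The toggle pivots at x -12, y 0, z 60 mm; the hinge line runs along y at x +30, z 66 mm.
- red_guard (a joint): angle of the red guard, an opaque cap open below, about 50 g, 64 mm wide (inside 58), 75 long: 0 shut, 1.45 fully back (stop). Turns freely (0.03 N m). Lift its front edge in an arc about the hinge; a level push on the front wall alone binds by friction. Below about 1.0 rad it falls shut, beyond that it falls back and rests at 1.45. Pushed forward from behind to below 0.9 it drops shut.
- red_guard_edge (a point): middle of the lower front edge of the red guard's front wall (moves with it). Shut: wall upright, 4 mm thick, 64 wide, front face at x -45 of the box, from 80 to 112 mm above the bench (20 mm gap beneath); the roof is 100 mm up, the wall's top 12 mm stand up as a tab. Fully back: the tab points backwards, its end at x +67 of the box, 146 mm above the bench, which is the guard's highest.
- red_guard_hinge (a point): middle of the red guard's hinge line, fixed on the box, 66 mm above the bench
- red_toggle (a joint): angle of the toggle under the red guard: 0 leaning to the front (off), 0.9 leaning to the hinge (on); stays where it is left. Steel stick 8 mm thick with a 12 mm ball, its ball centre 26 mm from the pivot, top about 90 mm above the bench; 1 to 3 N moves it.
- red_toggle_tip (a point): centre of the ball at the end of the toggle under the red guard
- yellow_box: switch box with the yellow guard (must be left alone), fixed to the bench: 140 (x) x 100 (y) x 60 (z) mm, white with grey top. Origin at the centre of its underside; x points from the guard's free front edge to its hinge (roughly away from the robot), z up. The toggle pivots at x -12, y 0, z 60 mm; the hinge line runs along y at x +30, z 66 mm.
- yellow_guard (a joint): angle of the yellow guard, an opaque cap open below, about 50 g, 64 mm wide (inside 58), 75 long: 0 shut, 1.45 fully back (stop). Turns freely (0.03 N m). Lift its front edge in an arc about the hinge; a level push on the front wall alone binds by friction. Below about 1.0 rad it falls shut, beyond that it falls back and rests at 1.45. Pushed forward from behind to below 0.9 it drops shut.
- yellow_guard_edge (a point): middle of the lower front edge of the yellow guard's front wall (moves with it). Shut: wall upright, 4 mm thick, 64 wide, front face at x -45 of the box, from 80 to 112 mm above the bench (20 mm gap beneath); the roof is 100 mm up, the wall's top 12 mm stand up as a tab. Fully back: the tab points backwards, its end at x +67 of the box, 146 mm above the bench, which is the guard's highest.
- yellow_guard_hinge (a point): middle of the yellow guard's hinge line, fixed on the box, 66 mm above the bench
- yellow_toggle (a joint): angle of the toggle under the yellow guard: 0 leaning to the front (off), 0.9 leaning to the hinge (on); stays where it is left. Steel stick 8 mm thick with a 12 mm ball, its ball centre 26 mm from the pivot, top about 90 mm above the bench; 1 to 3 N moves it. It may start anywhere.
- yellow_toggle_tip (a point): centre of the ball at the end of the toggle under the yellow guard
- tube_rack: bystander, loose: red 40-hole tube rack, 190 x 80 x 28 mm; origin at the centre of its underside, z up
- lime_rack: bystander, loose: lime-yellow tube rack, 120 x 80 x 22 mm; origin at the centre of its underside, z up
- tip_box: bystander, loose: magenta pipette-tip box with clear lid, 120 x 85 x 85 mm; origin at the centre of its underside, z up
- screw_cap: bystander, loose: white screw cap, 38 diameter x 22 mm; origin at the centre of its underside, z up
- marker: bystander, loose: flat black marker with green cap, about 128 x 17 x 12 mm, lying along its x; origin on its underside, near the middle
- bottle: bystander, loose: clear square bottle with white cap, 75 x 75 x 152 mm; origin at the centre of its underside, z up

How it is judged:
By the outcome, as a careful person would: the job done as asked, in the order asked, and still so for the second after the job is handed in, with the robot touching nothing.
It also fails if it takes over 51 s, if anything falls off the work surface, if the arm or the gripper's body presses on something with over 40 N, if the wrist force passes 120 N, or if a joint passes its speed limit or range.

## Working session

There is one attempt and no reset: what is moved stays moved. The work goes in short steps, Python scripts to look and compute and a shell command to move; the robot and the scene stay as the last step left them, time stands still between calls to the robot, and variables do not carry over. Pictures are saved under pics/ and viewed, at most 10 in all, crops included, and the job is handed in when it is done.

```bash
mkdir -p pics; ls
python3 - <<'E'
from cell import robot
import cv2,numpy as np
o=robot.observe();print(o)
for n in("top","side"):
    c=robot.read_camera(n);cv2.imwrite(f"pics/{n}0.png",c["pixels"][:,:,::-1]);print(n,c["fx"],c["cx"],c["cy"],np.round(c["cam_to_world"],4).tolist())
E
```

```text
pics
{'time': 0.0, 'qpos': array([ 1.16000135e+00,  3.42733144e-01,  1.52501046e+00, -1.54308567e-05,
        1.27538832e+00, -1.46010028e-01]), 'qvel': array([-2.68264348e-03, -1.06474255e-03,  5.50291925e-04, -9.89452283e-04,
       -9.86368847e-05,  1.37306942e-03]), 'joint_efforts': array([ 1.07828469e-03, -4.31253612e+01, -2.44220495e+01,  7.16891815e-02,
        5.60832547e-02, -9.79618085e-05]), 'tool_pos': array([0.13725874, 0.50642673, 0.29154176]), 'tool_rot': array([-3.14006762e+00, -2.09352601e-04,  2.87681205e+00]), 'contact_force': array([-0.37845507,  0.02760887, -0.17167814]), 'torque': array([-0.05084895, -0.00095215, -0.0002813 ]), 'grip_force': 0.0, 'opening': 0.09207188391857185}
top 364.74054116703905 321.56368991731534 203.33049224481204 [[-0.0005, -0.9825, 0.1863, 0.4512], [-0.9999, -0.0026, -0.0162, 0.0059], [0.0164, -0.1863, -0.9824, 1.0324], [0.0, 0.0, 0.0, 1.0]]
side 386.94459255352933 321.19637736255305 197.75304314447902 [[-0.957, -0.1386, 0.2549, 0.3765], [-0.2891, 0.5281, -0.7984, 0.7552], [-0.024, -0.8378, -0.5455, 0.626], [0.0, 0.0, 0.0, 1.0]]
```

View pics/top0.png

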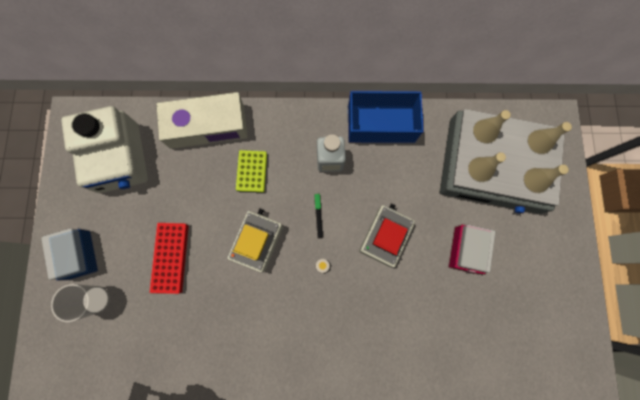

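View pics/side0.png

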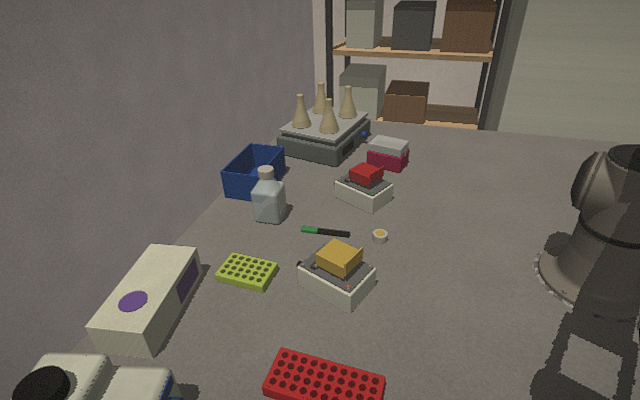

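The top view shows the red guard at about (390,237), the yellow one at (252,243), the tip box at (473,249), the marker at (319,215) and the cap at (322,266). In the side view the red guard is at (366,175). Next I'll enlarge the red box in both views.

Run:
```python
import cv2,numpy as np
a=cv2.imread("pics/top0.png")[195:275,350:425];b=cv2.imread("pics/side0.png")[150:220,325:400]
f=lambda x:cv2.resize(x,(400,400),interpolation=cv2.INTER_CUBIC)
a=cv2.resize(a[:75],(400,400),interpolation=cv2.INTER_CUBIC);b=cv2.imread("pics/side0.png")[147:222,325:400];b=f(b)
cv2.imwrite("pics/crop1.png",np.hstack([a,b]))
```

```text
(no output)
```

View pics/crop1.png

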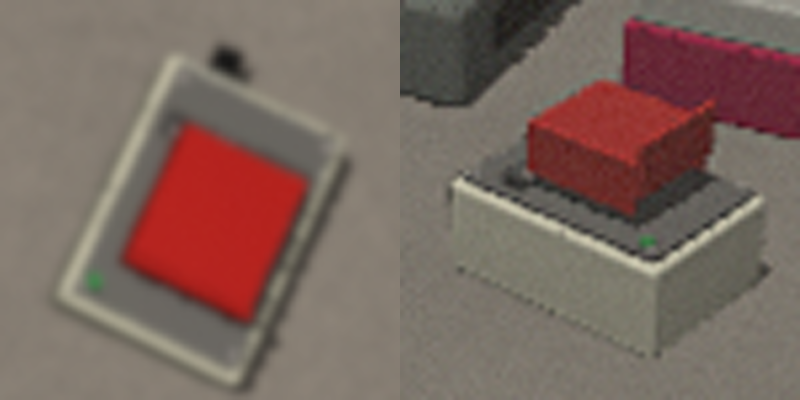

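```bash
cat > h.py <<'E'
import numpy as np
from scipy.optimize import least_squares
def proj(c,P):
    M=np.linalg.inv(c["cam_to_world"]);p=np.atleast_2d(P)@M[:3,:3].T+M[:3,3]
    return np.c_[c["fx"]*p[:,0]/p[:,2]+c["cx"],c["fy"]*p[:,1]/p[:,2]+c["cy"]]
def bw(q,P):
    P=np.atleast_2d(P);c,s=np.cos(q[2]),np.sin(q[2])
    return np.c_[q[0]+c*P[:,0]-s*P[:,1],q[1]+s*P[:,0]+c*P[:,1],P[:,2]]
E
python3 - <<'E'
from h import *
from cell import robot
t=robot.read_camera("top");s=robot.read_camera("side")
k=75/400
T=np.array([[175,58],[343,145],[60,295],[240,385]])*k+[349.6,194.6]
TB=np.array([[.07,.05,.06],[.07,-.05,.06],[-.07,.05,.06],[-.07,-.05,.06]])
S=np.array([[255,270],[365,198],[55,180],[255,353],[58,265]])*k+[324.6,146.6]
SB=np.array([[-.07,.05,.06],[-.07,-.05,.06],[.07,.05,.06],[-.07,.05,0],[.07,.05,0]])
f=lambda q:np.r_[(proj(t,bw(q,TB))-T).ravel(),(proj(s,bw(q,SB))-S).ravel()]
r=least_squares(f,[.5,-.17,-.3]);q=r.x;print(q,np.round(r.fun,1))
for n,g in(("top",lambda q:f(q)[:8]),("side",lambda q:f(q)[8:])):print(n,least_squares(g,q).x)
E
```

```text
[ 0.54796621 -0.18854547 -0.46789839] [-0.1 -1.   1.9 -0.9 -0.8  0.8 -0.3  1.1  0.6 -0.3  1.5 -1.2 -0.8 -0.9
 -0.5  2.4 -1.3  0.6]
top [ 0.54804901 -0.18807494 -0.46383728]
side [ 0.54774718 -0.18988069 -0.47734926]
```

```bash
python3 -m inch '{"travel":[[-327,-126,0],[-327,-126,0],[-327,-126,0],[-327,-126,0],[-327,-126,0],[-327,-126,0],[-327,-126,0],[-327,-126,0],[-327,-126,0]],"turn":[2.3,2.3,2.3,2.3,2.3,2.3,2.3,2.3,2.3],"claw":[1,1,1,1,1,1,1,1,1]}' 10
cat > st.py <<'E'
import sys
from h import *
from cell import robot
Q=[.548,-.1885,-.467]
o=robot.observe();d=o["tool_pos"]-[Q[0],Q[1],robot.tips_ahead]
c,s=np.cos(Q[2]),np.sin(Q[2])
b=np.array([c*d[0]+s*d[1],-s*d[0]+c*d[1],d[2]])*1e3
print("t",round(o["time"],2),"tip box mm",b.round(1),"rot",o["tool_rot"].round(3),"F",o["contact_force"].round(1),"open",round(o["opening"],4))
# tool axes in box frame
from scipy.spatial.transform import Rotation as R
M=R.from_euler("z",-Q[2])*R.from_euler("xyz",o["tool_rot"])
for a in sys.argv[1:]:
    print(a,"->",M.inv().apply(np.array(eval(a))-b).round(1))
E
python3 st.py '[-80,0,180]'
```

```text
time: 1.1
tool_pos: [0.4205, 0.2988, 0.2918]
tool_rot: [-3.141, -0.001, 2.673]
contact_force: [-1.1, -0.3, 0.1]
opening: 0.0241
grip_force: 0.0
t 1.1 tip box mm [-333.3  377.7  226.3] rot [-3.141e+00 -1.000e-03  2.673e+00] F [-1.1 -0.3  0.1] open 0.0241
[-80,0,180] -> [-253.8 -377.3   46.3]
```

```bash
python3 -m inch '{"travel":[[-254,-377,46],[-254,-377,46],[-254,-377,46],[-254,-377,46],[-254,-377,46],[-254,-377,46],[-254,-377,46],[-254,-377,46],[-254,-377,46],[-254,-377,46],[-254,-377,46],[-254,-377,46]],"turn":[0,0,0,0,0,0,0,0,0,0,0,0],"claw":[1,1,1,1,1,1,1,1,1,1,1,1]}'
python3 st.py '[-62,0,90]'
python3 - <<'E'
from h import *
from cell import robot
import cv2
c=robot.read_camera("wrist");print(c["cam_to_world"].round(3).tolist(),robot.observe()["tool_pos"])
im=c["pixels"][:,:,::-1].copy()
q=[.548,-.1885,-.467]
for p,col in zip(proj(c,bw(q,np.array([[-45,32,112],[-45,-32,112],[-70,50,60],[-70,-50,60],[70,50,60],[70,-50,60]])/1e3)),[(255,0,0)]*2+[(0,255,0)]*4):
    print(p.round());cv2.circle(im,tuple(int(v) for v in p),3,col,1)
cv2.imwrite("pics/w1.png",im)
E
```

```text
time: 2.3
tool_pos: [0.4776, -0.1494, 0.2462]
tool_rot: [3.141, -0.001, 2.678]
contact_force: [-0.7, 0.2, -0.6]
opening: 0.0008
grip_force: 0.0
t 2.3 tip box mm [-80.5   3.3 180.7] rot [ 3.141e+00 -1.000e-03  2.678e+00] F [-0.7  0.2 -0.6] open 0.0008
[-62,0,90] -> [-18.5  -3.4  90.7]
[[0.447, 0.852, 0.272, 0.404], [0.895, -0.426, -0.135, -0.113], [0.0, 0.304, -0.953, 0.338], [0.0, 0.0, 0.0, 1.0]] [ 0.47768104 -0.1491875   0.2463677 ]
[349. 253.]
[277. 253.]
[362. 208.]
[265. 208.]
[356. 320.]
[272. 320.]
```

View pics/w1.png

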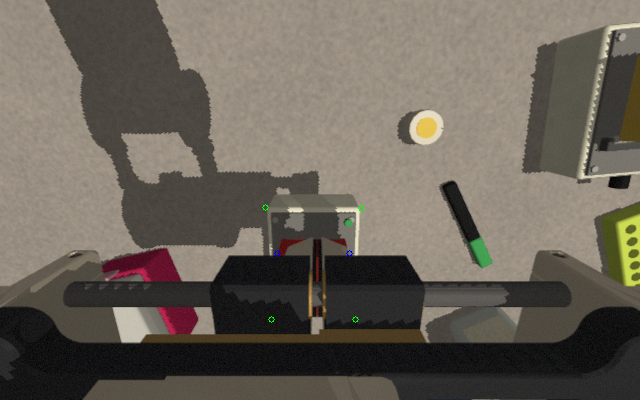

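The wrist view shows the box's front edge at about row 208, columns 270–358, and the red front wall at columns 279–350, rows 238–255. That matches the estimate. The camera is on the robot's side of the hand, so it won't hit the open guard. Next I'll work out the arc.

```bash
python3 -m inch '{"travel":[[-14,-3,40],[-14,-3,88],[-14,-3,88],[-19,-3,88],[-21,-3,88],[-22,-3,88],[-22,-3,88]],"turn":[0,0,0,0,0,0,0],"claw":[1,1,1,1,1,1,1]}'
python3 st.py
python3 - <<'E'
import numpy as np
for th in np.arange(0,1.36,.1):
    h=26+10*th/1.3; b=min(4,1+th*8)
    X=-75+b
    x=30+X*np.cos(th)+h*np.sin(th); z=66-X*np.sin(th)+h*np.cos(th)
    print(round(th,1),"tip centre x",round(x-9.5,1),"z",round(z,1))
E
```

```text
time: 3.05
tool_pos: [0.4969, -0.1641, 0.1599]
tool_rot: [3.141, 0.003, 2.676]
contact_force: [-1.3, 0.3, -0.1]
opening: 0.0007
grip_force: 0.0
t 3.05 tip box mm [-56.6  -1.3  94.4] rot [3.141e+00 3.000e-03 2.676e+00] F [-1.3  0.3 -0.1] open 0.0007
0.0 tip centre x -53.5 z 92.0
0.1 tip centre x -49.7 z 99.9
0.2 tip centre x -45.0 z 107.4
0.3 tip centre x -39.5 z 114.2
0.4 tip centre x -33.6 z 120.4
0.5 tip centre x -27.5 z 126.2
0.6 tip centre x -20.8 z 131.4
0.7 tip centre x -13.6 z 135.7
0.8 tip centre x -5.9 z 139.3
0.9 tip centre x 2.2 z 142.1
1.0 tip centre x 10.5 z 143.9
1.1 tip centre x 19.0 z 144.9
1.2 tip centre x 27.6 z 144.9
1.3 tip centre x 36.2 z 144.0
```

```bash
python3 -m inch '{"travel":[[-2,-1,0],[-4,-1,0],[-6,-1,-4],[-8,-1,-8],[-10,-1,-12],[-13,-1,-15],[-15,-1,-18],[-18,-1,-22],[-18,-1,-22]],"turn":[0,0,0,0,0,0,0,0,0],"claw":[1,1,1,1,1,1,1,1,1]}'
python3 st.py '[-39.5,0,114]'
python3 - <<'E'
from cell import robot
import cv2,numpy as np
a=robot.read_camera("side")["pixels"][110:230,290:440,::-1]
b=robot.read_camera("wrist")["pixels"][180:300,240:390,::-1]
f=lambda x:cv2.resize(x,(400,320),interpolation=cv2.INTER_CUBIC)
cv2.imwrite("pics/s2.png",np.hstack([f(a),f(b)]))
E
```

```text
time: 3.95
tool_pos: [0.5101, -0.172, 0.1808]
tool_rot: [3.141, -0.005, 2.676]
contact_force: [-8.7, 3.8, 8.1]
opening: 0.0006
grip_force: 5.9
t 3.95 tip box mm [-41.3  -2.4 115.3] rot [ 3.141 -0.005  2.676] F [-8.7  3.8  8.1] open 0.0006
[-39.5,0,114] -> [-1.8  2.4  1.3]
```

View pics/s2.png

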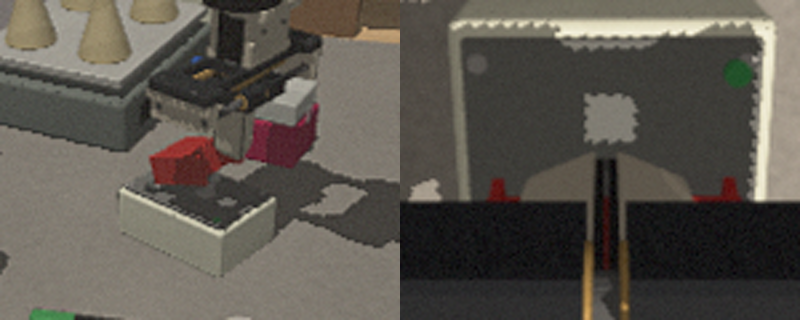

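The guard has risen to about 0.3 rad on the fingertip. I'll carry on along the arc with less pressure.

```bash
python3 -m inch '{"travel":[[0,1,-3],[-2,2,-5],[-5,2,-8],[-8,2,-11],[-11,2,-14],[-14,2,-17],[-17,2,-20],[-21,2,-22],[-25,2,-24],[-25,2,-24]],"turn":[0,0,0,0,0,0,0,0,0,0],"claw":[1,1,1,1,1,1,1,1,1,1]}'
python3 st.py '[2,0,142]' '[19,0,145]' '[36,0,144]'
```

```text
time: 5.05
tool_pos: [0.5357, -0.1825, 0.2044]
tool_rot: [3.141, 0.001, 2.676]
contact_force: [0.9, 0.1, 0.6]
opening: 0.0002
grip_force: 0.3
t 5.05 tip box mm [-13.7  -0.2 138.9] rot [3.141e+00 1.000e-03 2.676e+00] F [0.9 0.1 0.6] open 0.0002
[2,0,142] -> [-15.7   0.2  -3.1]
[19,0,145] -> [-32.7   0.2  -6. ]
[36,0,144] -> [-49.7   0.1  -5. ]
```

```bash
cat > look.py <<'E'
import sys
from cell import robot
import cv2,numpy as np
a=robot.read_camera("side")["pixels"][110:230,290:440,::-1]
b=robot.read_camera("top")["pixels"][185:285,335:460,::-1]
f=lambda x:cv2.resize(x,(400,320),interpolation=cv2.INTER_CUBIC)
cv2.imwrite(sys.argv[1],np.hstack([f(a),f(b)]))
E
python3 look.py pics/s3.png
```

```text
(no output)
```

View pics/s3.png

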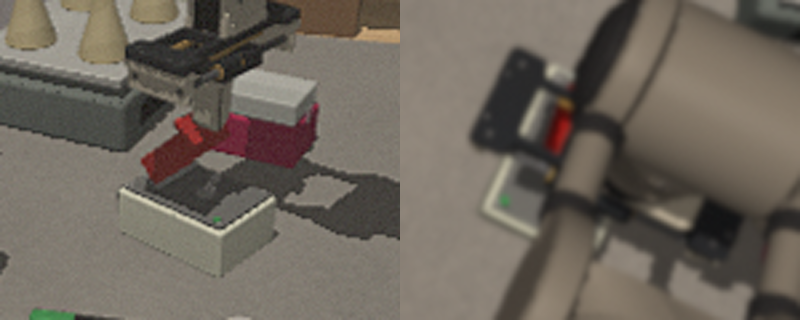

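The guard is at about 0.7 rad, resting on the finger, and the toggle is visible beneath it. Continuing to the open position.

```bash
python3 -m inch '{"travel":[[-5,0,-1],[-10,0,-1],[-15,0,-2],[-20,0,-2.5],[-25,0,-3],[-30,0,-3],[-35,0,-3],[-40,0,-2.5],[-45,0,-2],[-45,0,-2]],"turn":[0,0,0,0,0,0,0,0,0,0],"claw":[1,1,1,1,1,1,1,1,1,1]}'
python3 st.py
```

```text
time: 6.15
tool_pos: [0.5783, -0.2038, 0.2098]
tool_rot: [3.141, 0.011, 2.676]
contact_force: [3.2, 0.5, 15.3]
opening: 0.0003
grip_force: 7.0
t 6.15 tip box mm [ 33.9  -0.  144.3] rot [3.141 0.011 2.676] F [ 3.2  0.5 15.3] open 0.0003
```

The guard is against its stop. I'll back off upward, look, and then come down in front of the toggle.

```bash
python3 -m inch '{"travel":[[2,0,-15],[20,0,-28],[60,0,-28],[86,0,-28],[86,0,-28]],"turn":[0,0,0,0,0],"claw":[1,1,1,1,1]}'
python3 look.py pics/s4.png;python3 st.py '[-54,0,78]'
```

```text
time: 6.65
tool_pos: [0.4961, -0.1626, 0.2344]
tool_rot: [3.142, -0.002, 2.676]
contact_force: [0.1, -0.2, -1.0]
opening: 0.0002
grip_force: 0.0
t 6.75 tip box mm [-54.9  -0.5 169.2] rot [3.142e+00 2.000e-03 2.676e+00] F [-0.7  0.4 -0.5] open 0.0001
[-54,0,78] -> [-0.7  0.5 91.2]
```

View pics/s4.png

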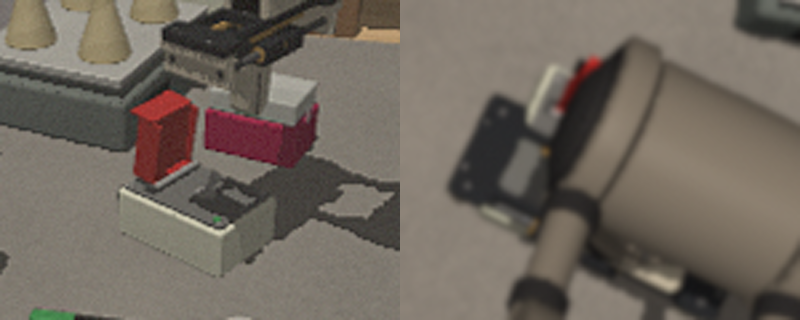

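The guard rests fully back. Now I'll go down and push the toggle.

```bash
python3 -m inch '{"travel":[[0,0,45],[0,0,91],[0,0,91],[-8,0,91],[-14,0,91],[-19,0,91],[-24,0,91],[-29,0,91],[-34,0,91],[-37,0,91],[-37,0,91]],"turn":[0,0,0,0,0,0,0,0,0,0,0],"claw":[1,1,1,1,1,1,1,1,1,1,1]}'
python3 st.py
```

```text
time: 7.85
tool_pos: [0.5318, -0.1808, 0.1432]
tool_rot: [3.141, 0.001, 2.676]
contact_force: [0.2, -0.0, 0.1]
opening: 0.0009
grip_force: 0.0
t 7.85 tip box mm [-17.9  -0.4  77.7] rot [3.141e+00 1.000e-03 2.676e+00] F [ 0.2 -0.   0.1] open 0.0009
```

```bash
python3 -m inch '{"travel":[[-1,0,0],[-2,0,0],[-2,0,0]],"turn":[0,0,0],"claw":[1,1,1]}' | grep -E "force|pos"
python3 -m inch '{"travel":[[-1,0,0],[-2,0,0],[-2,0,0]],"turn":[0,0,0],"claw":[1,1,1]}' | grep -E "force|pos"
python3 st.py
```

```text
tool_pos: [0.533, -0.1813, 0.143]
contact_force: [-1.7, 0.9, 0.5]
grip_force: 0.5
tool_pos: [0.5338, -0.1817, 0.1428]
contact_force: [-4.1, 2.3, 2.5]
grip_force: 2.7
t 8.45 tip box mm [-15.7  -0.3  77.3] rot [ 3.142 -0.004  2.676] F [-4.1  2.3  2.5] open 0.0004
```

```bash
python3 -m inch '{"travel":[[-1,0,0],[-2,0,0],[-3,0,0],[-3,0,0]],"turn":[0,0,0,0],"claw":[1,1,1,1]}' | grep -E "force|pos"
python3 st.py '[-55,0,78]' '[-55,0,185]' '[95,0,185]'
```

```text
tool_pos: [0.5346, -0.1821, 0.1426]
contact_force: [-12.2, 5.5, 7.2]
grip_force: 7.1
t 8.85 tip box mm [-14.9  -0.3  77.1] rot [-3.141 -0.009  2.676] F [-12.2   5.5   7.2] open 0.0005
[-55,0,78] -> [40.1  0.4 -0.6]
[-55,0,185] -> [  41.1    0.3 -107.6]
[95,0,185] -> [-1.089e+02  1.000e-01 -1.090e+02]
```

```bash
python3 -m inch '{"travel":[[20,0,0],[42,0,0],[42,0,-45],[42,0,-90],[42,0,-108],[42,0,-108]],"turn":[0,0,0,0,0,0],"claw":[1,1,1,1,1,1]}' >/dev/null
python3 -m inch '{"travel":[[-50,0,0],[-100,0,0],[-150,0,0],[-150,0,0],[-150,0,0]],"turn":[0,0,0,0,0],"claw":[1,1,1,1,1]}' 
python3 look.py pics/s5.png;python3 st.py '[95,0,138]'  '[77,0,138]'
```

```text
time: 9.95
tool_pos: [0.6342, -0.2323, 0.2479]
tool_rot: [3.141, -0.004, 2.676]
contact_force: [-0.3, 0.5, 0.0]
opening: 0.0004
grip_force: 0.0
t 10.05 tip box mm [ 9.550e+01 -1.000e-01  1.848e+02] rot [ 3.141e+00 -2.000e-03  2.676e+00] F [-0.4 -0.7  0.7] open 0.0006
[95,0,138] -> [ 0.4  0.1 46.8]
[77,0,138] -> [18.4  0.1 46.9]
```

View pics/s5.png

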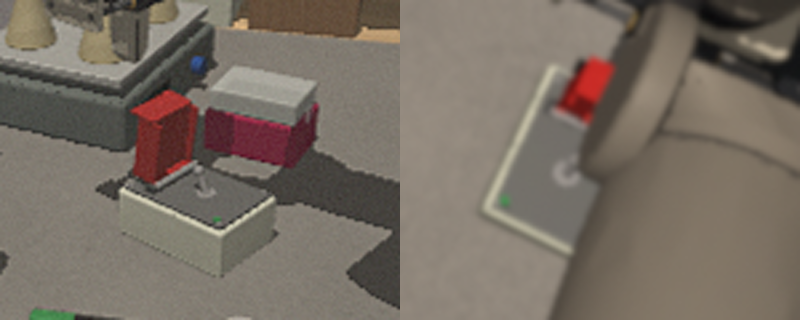

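The toggle leans to the hinge side. Now I'll go behind the guard and push it forward.

```bash
python3 -m inch '{"travel":[[0,0,25],[0,0,46],[0,0,46],[12,0,46],[20,0,46],[27,0,45],[34,0,44],[41,0,42],[48,0,41],[54,0,40],[60,0,40],[66,0,40]],"turn":[0,0,0,0,0,0,0,0,0,0,0,0],"claw":[1,1,1,1,1,1,1,1,1,1,1,1]}' 
python3 st.py '[20,0,146]'
```

```text
time: 11.25
tool_pos: [0.5747, -0.2023, 0.2111]
tool_rot: [3.141, -0.0, 2.676]
contact_force: [0.3, 0.5, -0.4]
opening: 0.0001
grip_force: 0.0
t 11.25 tip box mm [ 30.1  -0.3 145.6] rot [ 3.141 -0.     2.676] F [ 0.3  0.5 -0.4] open 0.0001
[20,0,146] -> [10.1  0.3 -0.4]
```

```bash
python3 -m inch '{"travel":[[6,0,0],[11,0,0],[16,0,0],[16,0,-2],[16,0,-40],[16,0,-80],[60,0,-100],[60,0,-100],[60,0,-100],[60,0,-100]],"turn":[0,0,0,0,0,0,0,0,0,0],"claw":[1,1,1,1,1,1,1,1,1,1]}' 
python3 look.py pics/s6.png;python3 st.py
```

```text
time: 12.25
tool_pos: [0.5219, -0.1758, 0.3106]
tool_rot: [3.142, -0.0, 2.676]
contact_force: [-0.2, 0.6, -0.1]
opening: 0.0005
grip_force: 0.0
t 12.35 tip box mm [-29.   -0.5 244.6] rot [ 3.142e+00 -1.000e-03  2.676e+00] F [-0.2  0.8 -0.7] open 0.0003
```

View pics/s6.png

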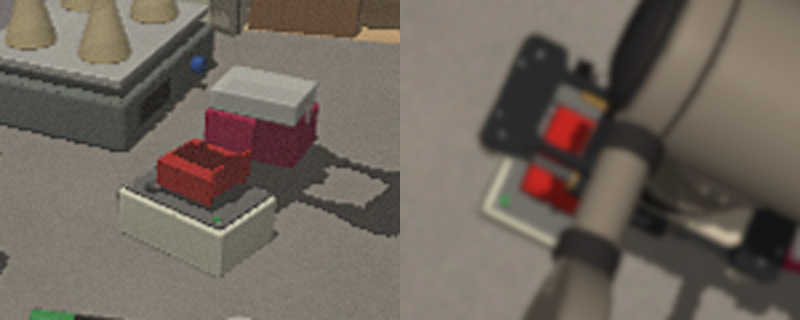

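The guard is shut over the toggle, and the dark roof is only the hand's shadow. The hand is well clear, so I'll hand in.

```bash
python3 -c "
from cell import robot
print(robot.hand_in())"
```

```text
the job is handed in; nothing more can be done
None
```

I lifted the red guard fully back, pushed the toggle to its stop on the hinge side, dropped the guard shut over it, and handed the job in at about 12 s with the arm clear and the yellow switch and loose items untouched; the hand-in gave no verdict.

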